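Refit the filler cap of an ear irrigator

ROBOT

A 6-joint arm with a two-finger parallel gripper is mounted at the origin on a cart in front of the work surface, level with it; the furniture and walls round the work are solid. World frame = base frame: x ahead of the robot, y to its left, z up, the work surface at z = 0. Lengths are in mm, angles in rad, forces in N, time in s.
With the tool pointing down it reaches from about 350 to 775 mm from the base axis. Payload 7.3 kg.
Tool frame: the origin (TCP) lies at the very end of the fingers, on their centre line; the grasp point (between the pads) lies 19 mm behind it; z points along the fingers, y is the line along which they close (so a half turn about z gives the same grasp; the last joint's range is limited). The gripper opens to 92 mm and grips with 3 to 60 N. Pads are 19 mm wide; open, the fingers measure 130 mm over their backs; the gripper's body (75 mm by 190 mm) begins 47 mm behind the grasp point.
Start: joints at [-0.146, 0.342, 1.524, -0, 1.275, -0.146], TCP at [525.019, 0.019, 226.741] pointing down, gripper open.
Joint ranges: [-2.53, 2.53], [-0.77, 2.02], [0.04, 2.7], [-1, 4.14], [0.28, 2.66], [-3.11, 3.11]. Speed limits (rad/s): [2.57, 2.57, 3.14, 3.14, 3.14, 3.14].

INTERFACE

Orientations are given as [roll, pitch, yaw] about the fixed x, y, z axes, in that order (R = Rz(yaw) Ry(pitch) Rx(roll)).
In Python, from plant import get_obs, vision, workorder gives the robot as it stands.
- The arm moves only by the shell command python3 -m pendant 'ROWS' [OPENING]. ROWS is a JSON object of lists of equal length, an entry for each row: "dp": the shift along the tool's x, y, z in m, a list of three; "rotation": the turn, a rotation vector about the tool's x, y, z in rad, a list of three. A call has 1 to 8 rows; each row is the pose to reach, as a shift and turn from the pose commanded when the call began, along the tool's axes at that moment; what a row does not reach only later rows make up. A row lasts 1/8 s, in which the tool goes at most 62.5 mm and 10.7 degrees, less where a joint would pass 70% of its speed; a pose out of reach is approached as far as the arm can. A call with a gripper value outside its range is refused whole. OPENING is the finger opening in m, from 0 to 0.0918, set as the call begins (- or left out, the last holds). The fingers move at their own pace and stop on an object; the grip force is fixed at half the most. Time passes only in rows, so rows that repeat a pose let the fingers close. It gives the time, the measured TCP pose, the force, the opening and the grip force at its end, in the units of the state.
- get_obs(): the state, without advancing time (a new reading comes with each control period).
- vision.capture(name): name is "scene" or "side" or "wrist"; returns a dict with "pixels" (480x640x3 uint8, red, green, blue), "vfov" (degrees; the focal length in pixels is half the picture's height over the tangent of half this angle, whatever the lens; pixels are square), "cx", "cy" (the principal point, pixels), "dist" ([k1, k2, p1, p2, k3] as OpenCV has them; the pictures are not rectified), "pose" (4x4, takes a point from camera to world coordinates); the wrist camera has in their place "T_tool_cam" (4x4, takes a point from camera to tool coordinates, whose origin is the TCP and whose axes are the flange's). Camera axes: x right, y up, looking along -z (the intrinsics and any distortion apply to the point x, -y, -z); pixel columns grow to the right and rows downward; lengths in mm; the calibration is good to about 2 mm. A picture is of the moment at which its call begins: read the wrist's pose just before it. There is no depth.
- workorder.close_job(): hands the job in; it is judged then, once.
The state is a dict: "time": time; "joint_positions": joint angles; "dq": joint speeds; "tau": joint torques, N m; "tool_pos": TCP position; "tcp_rot": TCP orientation; "contact_force": force on the tool from outside, world axes, zero at the start; "moment": the same for the moment, N m; "grip_width": finger opening in mm; "finger_force": force on a finger pad.
Only numpy, scipy, OpenCV 4.12 (cv2) and the standard library are available. Lean on these libraries where they do the work, as an engineer would, in place of code of your own. Each camera call takes 0.05 s, during which the arm holds its last target. There are 200 camera calls.

TASK

The ear irrigator's water tank has just been topped up. Put its blue screw cap back on the filler neck, level, and turn it gently backwards (anticlockwise) until you feel it drop over the thread starts, which it may do at once; then screw it clockwise until it stops, fully home, hand-tight only, and let go. Never force the cap, and leave the loose things around it where they stand.

Things in the scene. Friction and masses are not known exactly. Their poses are not given: they have to be found in the camera images.
- cap: Blue round ribbed screw cap, 60 mm across, 28 mm high, about 60 g, standing on its open side on the trolley top at first. Origin: centre of its open lower rim; z up, the closed top is 28 mm above. Straight, stiff sides, gripped from above anywhere round; a grip of 20 N is enough. Hollow 24 mm deep, 54 mm wide.
- lugs (a point): On the cap's axis, 5 mm above its rim, level with its three inner lugs, 4 mm thick, 120 degrees apart, 43 mm between their tips. Nothing outside shows where they are. A press of 3 N finds the thread. Turning takes under 0.1 Nm; at the stop or against a rib it rises steeply: 0.3 Nm is hand-tight, beyond about 0.8 Nm (60 N on the lugs together) it is forced.
- neck_top (a point): Centre of the mouth of the grey filler neck, on its upright axis; the neck stands 26 mm high on the tank. Cap rim (origin) below this point: 10 mm with the lugs on top of the thread, 18 mm once dropped through the gaps at the thread starts, 23 mm fully home. 6 to 12 mm and stiff to turn back: a lug is caught on a rib's edge; lift 5 mm and turn a little clockwise, into the gap.
- thread (a point): On the neck's axis, level with the top of its right-hand three-start thread, 50 mm across, 1.5 mm play in the cap. Its starts lie at any angle, shown by no pose. Turned clockwise on top of it, the lugs meet upright ribs: cap high and loose. Anticlockwise, within a third turn, they find 14 degree gaps and drop 8 mm if pressed lightly; then 90 to 105 degrees clockwise, 5 mm lower, to a hard stop.
- irrigator: White ear irrigator with a pale blue water tank on its right half (its own -y), 170 x 200 x 98 mm, fixed. Origin: centre of its underside on the trolley top, x towards its back, z up; dial on the front. The tank's top is 96 mm up; the neck's axis is at x = 0, y = -45 mm.
- kidney_dish: Pale kidney dish, 148 x 266 x 45 mm, loose, to be left alone. Origin: centre of its underside.
- water_bottle: Small clear water bottle, 65 mm across, 164 mm high, loose, to be left alone. Origin: centre of its underside.
- cup_stack: White stack of upturned cups, 77 mm across, 110 mm high, loose, to be left alone. Origin: centre of its underside.

How it is judged (in metres and radians):
On the way:
1. the cap sits level round the neck and has dropped over the thread starts (z of cap in the frame of neck_top below -0.0155 m and horizontal distance between cap and neck_top below 0.005 m and angle between cap's own z axis and vertical below 0.06 rad), for 0.1 s.
At the end, for the whole second after the job is handed in: The cap is screwed fully home on the neck: its rim within about 1.7 mm of the home height (at least 21.3 mm below the neck's mouth), its axis within 4 mm of the neck's, level within 3 degrees, released and at rest (z of cap in the frame of neck_top below -0.0213 m and horizontal distance between cap and neck_top below 0.004 m and angle between cap's own z axis and vertical below 0.05 rad and linear speed of cap below 0.02 m/s); the robot touches nothing.
It fails at once if the cap is forced: its contact forces on the neck and irrigator add up to more than 60 N (contact force between cap and irrigator above 60 N).
It fails at once if the kidney dish is moved by more than 20 mm (distance of kidney_dish from where it was at the start of the episode above 0.02 m).
It fails at once if the water bottle is moved by more than 20 mm (distance of water_bottle from where it was at the start of the episode above 0.02 m).
It fails at once if the cup stack is moved by more than 20 mm (distance of cup_stack from where it was at the start of the episode above 0.02 m).
It also fails if it takes over 72 s, if anything falls off the work surface, if the arm or the gripper's body presses on something with over 40 N, if the wrist force passes 120 N, or if a joint passes its speed limit or range.

## Working session

There is one attempt and no reset: what is moved stays moved. The work goes in short steps, Python scripts to look and compute and a shell command to move; the robot and the scene stay as the last step left them, time stands still between calls to the robot, and variables do not carry over. Pictures are saved under pics/ and viewed, at most 10 in all, crops included, and the job is handed in when it is done.

```bash
mkdir -p pics; ls
cat > h.py <<'E'
import numpy as np, cv2, json
from plant import get_obs, vision, workorder
from scipy.spatial.transform import Rotation as R
def cap(n):
    o=get_obs(); c=vision.capture(n)
    if 'pose' in c: P=np.array(c['pose'])
    else:
        T=np.eye(4); T[:3,:3]=R.from_euler('xyz',o['tcp_rot']).as_matrix(); T[:3,3]=o['tool_pos']; P=T@np.array(c['T_tool_cam'])
    c['P']=P; h=c['pixels'].shape[0]; f=h/2/np.tan(np.radians(c['vfov'])/2)
    c['K']=np.array([[f,0,c['cx']],[0,f,c['cy']],[0,0,1.]]); c['d']=np.array(c['dist'],float)
    return c
def ray(c,uv):
    p=cv2.undistortPoints(np.array(uv,float).reshape(-1,1,2),c['K'],c['d']).reshape(-1,2)
    d=np.c_[p[:,0],-p[:,1],-np.ones(len(p))]@c['P'][:3,:3].T
    return c['P'][:3,3],d
def onz(c,uv,z):
    o,d=ray(c,uv); return o+d*((z-o[2])/d[:,2])[:,None]
def proj(c,X):
    q=(np.atleast_2d(X)-c['P'][:3,3])@c['P'][:3,:3]; q=q*[1,-1,-1]
    return cv2.projectPoints(q.reshape(-1,1,3),np.zeros(3),np.zeros(3),c['K'],c['d'])[0].reshape(-1,2)
E
python3 - <<'E'
from h import *
for n in ['scene','side','wrist']:
    c=cap(n); cv2.imwrite(f'pics/{n}0.png',c['pixels'][...,::-1]); print(n,c['P'].round(2).tolist(),c['vfov'],c['cx'],c['cy'],c['d'])
print(get_obs())
E
```

```text
pics
scene [[0.87, 0.27, -0.42, 49.9], [-0.5, 0.44, -0.75, -757.33], [-0.01, 0.86, 0.51, 724.28], [0.0, 0.0, 0.0, 1.0]] 48.73324454680047 314.61682457666484 239.00740335428813 [-0.10583828  0.          0.          0.          0.        ]
side [[-0.91, 0.25, -0.34, 102.64], [-0.42, -0.54, 0.73, 1072.42], [0.0, 0.8, 0.6, 842.72], [0.0, 0.0, 0.0, 1.0]] 53.60034841418554 308.13224960723585 238.01730019617895 [-0.00621573  0.          0.          0.          0.        ]
wrist [[1.0, -0.0, 0.0, 525.2], [-0.0, 0.97, 0.24, 66.02], [-0.0, -0.24, 0.97, 383.94], [0.0, 0.0, 0.0, 1.0]] 58.989577439572464 319.1714799224188 237.42049461131225 [0.03355299 0.         0.         0.         0.        ]
{'time': 0.15, 'joint_positions': array([-1.45978205e-01,  3.42571021e-01,  1.52477334e+00, -2.60565943e-05,
        1.27537531e+00, -1.45988870e-01]), 'dq': array([-0.00029163, -0.00233488, -0.00102877, -0.00078416, -0.0007407 ,
       -0.00099888]), 'tau': array([ 7.52666965e-04, -4.31470585e+01, -2.44352603e+01,  7.18239485e-02,
        5.38185902e-02, -1.32920518e-04]), 'tool_pos': array([5.24712304e+02, 6.79845749e-02, 2.26208739e+02]), 'tcp_rot': array([-3.14047400e+00, -1.39294049e-04,  1.57081451e+00]), 'contact_force': array([ 0.66964499,  0.13642523, -0.04148952]), 'moment': array([-0.0009706 ,  0.03219364, -0.00401065]), 'finger_force': 0.0, 'grip_width': 91.74105972656523}
```

View pics/scene0.png

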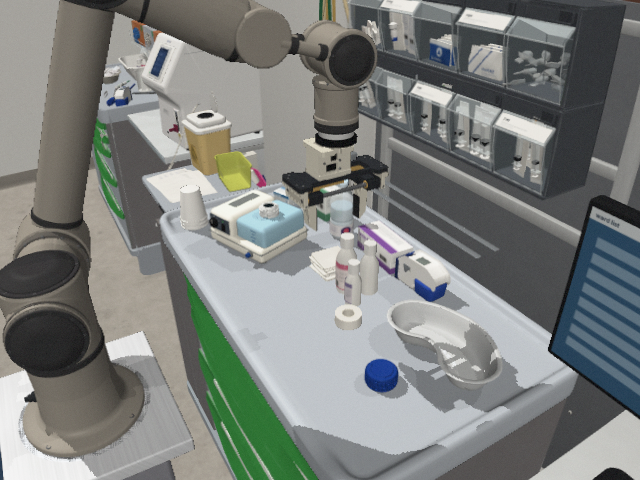

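View pics/side0.png

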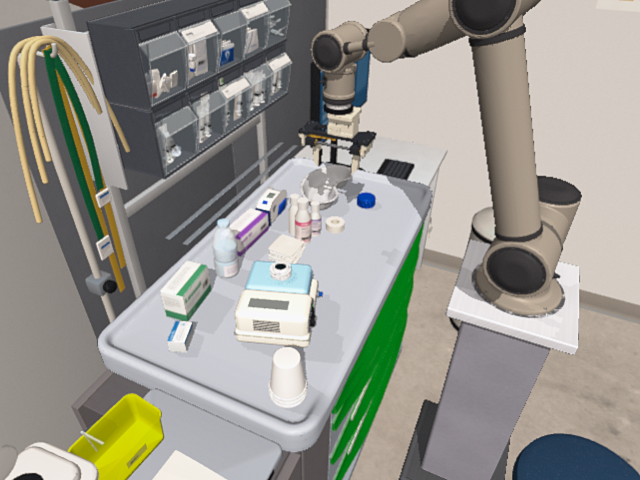

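View pics/wrist0.png

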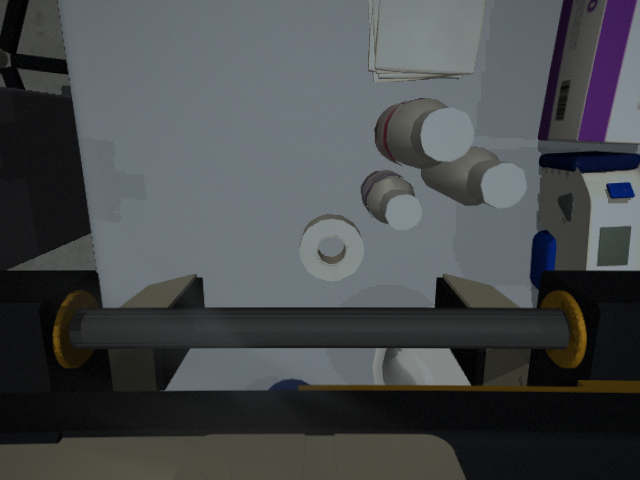

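The scene view shows the cap at (381,375), the neck at (269,210), the dish at (445,340), the bottle at (341,215) behind the gripper and the cups at (192,205). The side view shows the cap at (366,200) and the neck at (281,270). In the wrist view the cap is mostly hidden.

```bash
python3 - <<'E'
from h import *
C={n:cap(n) for n in ['scene','side']}
roi={'scene':(350,345,420,400),'side':(345,185,390,215)}
rs=[]
for n,c in C.items():
    hsv=cv2.cvtColor(c['pixels'],cv2.COLOR_RGB2HSV); x0,y0,x1,y1=roi[n]
    m=np.zeros((480,640),np.uint8); m[y0:y1,x0:x1]=cv2.inRange(hsv,(105,120,40),(130,255,255))[y0:y1,x0:x1]
    k=max(cv2.findContours(m,cv2.RETR_EXTERNAL,cv2.CHAIN_APPROX_NONE)[0],key=cv2.contourArea)
    M=cv2.moments(k); u=[M['m10']/M['m00'],M['m01']/M['m00']]
    print(n,u,cv2.boundingRect(k),onz(c,[u],14)); o,d=ray(c,[u]); rs.append((o,d[0]))
(o1,d1),(o2,d2)=rs
A=np.c_[d1,-d2]; s=np.linalg.lstsq(A,o2-o1,rcond=None)[0]; print(o1+d1*s[0],o2+d2*s[1])
a=C['scene']['pixels'][180:265,200:320]; b=C['side']['pixels'][250:350,225:325]
a=cv2.resize(a,(600,425),interpolation=cv2.INTER_CUBIC)
b=cv2.resize(b,(200*2,400),interpolation=cv2.INTER_CUBIC)
cv2.imwrite('pics/na.png',a[...,::-1]); cv2.imwrite('pics/nb.png',b[...,::-1])
# Rough
for n,u in (('scene',(268,206)),('side',(281,265))): print(onz(C[n],[u],122))
E
python3 - <<'E'
import cv2,numpy as np
a=cv2.imread('pics/na.png');b=cv2.imread('pics/nb.png')
a=a[:400,:400]; cv2.imwrite('pics/nab.png',np.hstack([a,b]))
E
```

```text
scene [380.9055785531243, 375.13226887443324] (365, 359, 33, 33) [[ 495.790481   -208.16965579   14.        ]]
side [365.61556603773585, 199.95518867924528] (357, 193, 18, 15) [[ 494.04246499 -206.11453859   14.        ]]
[ 495.98193552 -207.93386012   13.6950255 ] [ 494.5704112  -207.83910124   12.882174  ]
[[525.79576736 316.9272844  122.        ]]
[[526.61228855 318.79134116 122.        ]]
```

View pics/nab.png

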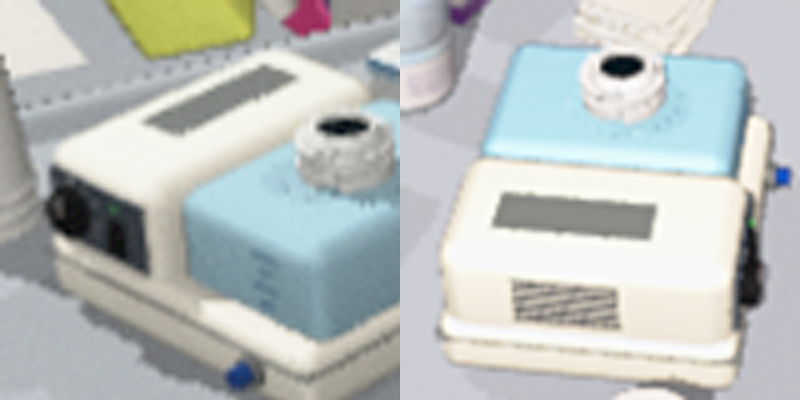

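The left crop (scene) has the neck's dark mouth at full-image (268.6,205.4). The right crop (side) has it at (280.5,266.5). The two rays agree within 2 mm, near (526,318). I still need to check clearances to the dish and bottle.

Run:
```python
from h import *
s=cap('scene'); e=cap('side')
print('dish rim pts',onz(s,[(388,318),(412,350),(440,377),(470,385)],45).round())
print('bottle base side',onz(e,[(227,272)],0).round(),'top',onz(e,[(222,222)],164).round(),onz(s,[(341,200)],164).round())
print('box pts',onz(e,[(268,208)],0).round(), 'tape',onz(s,[(348,312)],10).round())
g=s['pixels'][300:400,330:510]; cv2.imwrite('pics/g.png',cv2.resize(g,(720,400))[...,::-1])
```

```text
dish rim pts [[ 581. -112.   45.]
 [ 563. -210.   45.]
 [ 562. -290.   45.]
 [ 594. -332.   45.]]
bottle base side [[717. 280.   0.]] top [[714. 277. 164.]] [[653. 180. 164.]]
box pts [[771. -46.   0.]] tape [[547. -18.  10.]]
```

View pics/g.png

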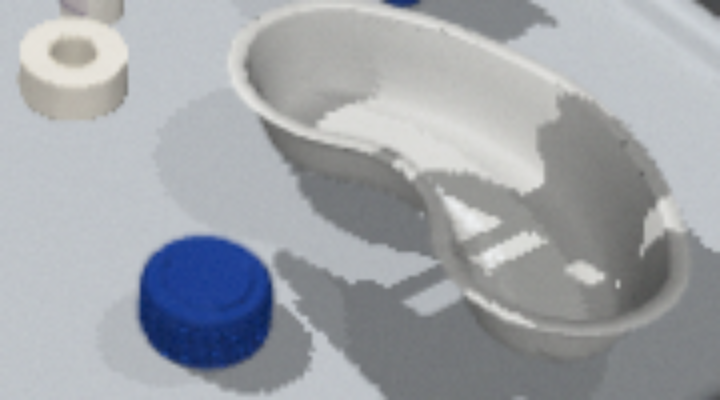

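The dish's near rim starts around x ≈ 575, so fingers closing along x at the cap (reaching x = 430 to 560) clear it. I'll move above the cap.

```bash
python3 -m pendant '{"dp":[[-0.03,-0.005,0],[-0.08,-0.012,0.01],[-0.13,-0.02,0.04],[-0.18,-0.026,0.08],[-0.203,-0.029,0.12],[-0.208,-0.030,0.15],[-0.208,-0.030,0.16],[-0.208,-0.030,0.16]],"rotation":[[0,0,0],[0,0,0],[0,0,0],[0,0,0],[0,0,0],[0,0,0],[0,0,0],[0,0,0]]}' 0.0918
python3 - <<'E'
from h import *
c=cap('wrist'); cv2.imwrite('pics/w1.png',c['pixels'][...,::-1]); print(proj(c,[[495,-208,28],[495,-178,28]]))
E
```

```text
time: 1.35
tool_pos: [495.2, -207.6, 66.8]
tcp_rot: [-3.141, -0.0, 1.571]
contact_force: [1.0, 0.3, -0.2]
grip_width: 92.0
finger_force: 0.0
[[318.24775201 271.11810992]
 [318.2214047  210.45434435]]
```

View pics/w1.png

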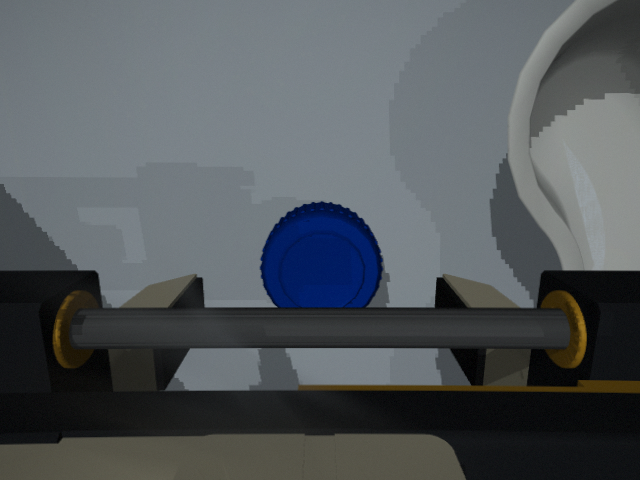

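The wrist view shows the cap between the fingers, columns 262–383, front edge at row 203, inner ring centred near (321,274).

Run:
```python
from h import *
c=cap('wrist')
hsv=cv2.cvtColor(c['pixels'],cv2.COLOR_RGB2HSV); m=cv2.inRange(hsv,(105,120,30),(130,255,255)); m[306:]=0
k=max(cv2.findContours(m,cv2.RETR_EXTERNAL,cv2.CHAIN_APPROX_NONE)[0],key=cv2.contourArea)[:,0]
k=k[k[:,1]<303]
t=k[k[:,1].argmin()]; l=k[k[:,0].argmin()]; r=k[k[:,0].argmax()]
print(t,l,r); print(onz(c,[t],0), onz(c,[t],28)); print(onz(c,[l,r],28),onz(c,[l,r],0))
print('ring',onz(c,[(321,232),(279,274),(363,274)],28))
f=k[k[:,1]<240]; p=onz(c,f,2)[:,:2]
A=np.c_[2*p,np.ones(len(p))]; s=np.linalg.lstsq(A,(p**2).sum(1),rcond=None)[0]; print('fit z=2',s[:2],np.sqrt(s[2]+s[0]**2+s[1]**2))
```

```text
[311 201] [259 258] [380 269]
[[ 491.64567328 -178.40163933    0.        ]] [[ 492.15982441 -173.84296718   28.        ]]
[[ 466.81834344 -201.76984725   28.        ]
 [ 525.7178348  -207.37038632   28.        ]] [[ 462.70799516 -210.29160928    0.        ]
 [ 529.96588449 -216.6869181     0.        ]]
ring [[ 496.87525273 -188.79690843   28.        ]
 [ 476.32928916 -209.9549226    28.        ]
 [ 517.48604362 -209.95045941   28.        ]]
fit z=2 [ 496.1203084  -209.09511169] 30.67560743032556
```

Cap is at about (496.3, -208.5). I'll descend and grip, then check the opening against 60 mm.

```bash
python3 -m pendant '{"dp":[[-0.0005,0.001,0.02],[-0.0005,0.001,0.045],[-0.0005,0.001,0.058],[-0.0005,0.001,0.061],[-0.0005,0.001,0.061],[-0.0005,0.001,0.061]],"rotation":[[0,0,0],[0,0,0],[0,0,0],[0,0,0],[0,0,0],[0,0,0]]}' 
python3 -m pendant '{"dp":[[0,0,0],[0,0,0],[0,0,0],[0,0,0],[0,0,0],[0,0,0]],"rotation":[[0,0,0],[0,0,0],[0,0,0],[0,0,0],[0,0,0],[0,0,0]]}' 0.05
```

```text
time: 2.2
tool_pos: [496.6, -208.8, 6.6]
tcp_rot: [3.14, 0.001, 1.571]
contact_force: [0.4, -0.1, -0.3]
grip_width: 91.7
finger_force: 0.0
time: 2.95
tool_pos: [496.1, -208.5, 5.8]
tcp_rot: [3.141, 0.0, 1.571]
contact_force: [-0.0, -0.8, 1.9]
grip_width: 60.2
finger_force: 30.0
```

```bash
python3 -m pendant '{"dp":[[0,0,-0.01],[0,0,-0.04],[0,0,-0.085],[0,0,-0.13],[0.01,0,-0.175],[0.03,0,-0.215],[0.065,0.005,-0.24],[0.11,0.01,-0.25]],"rotation":[[0,0,0],[0,0,0],[0,0,0],[0,0,0],[0,0,0],[0,0,0],[0,0,0],[0,0,0]]}'
python3 -m pendant '{"dp":[[0.05,0.004,0],[0.1,0.008,0],[0.15,0.012,0],[0.2,0.016,0],[0.25,0.019,0],[0.295,0.02,0],[0.32,0.02,0],[0.327,0.02,0]],"rotation":[[0,0,0],[0,0,0],[0,0,0],[0,0,0],[0,0,0],[0,0,0],[0,0,0],[0,0,0]]}'
python3 -m pendant '{"dp":[[0,0,0],[0,0,0],[0,0,0]],"rotation":[[0,0,0],[0,0,0],[0,0,0]]}'
python3 - <<'E'
from h import *
c=cap('wrist'); cv2.imwrite('pics/w2.png',c['pixels'][...,::-1]); print(proj(c,[[526,318,122]]),c['P'][:3,3])
s=cap('scene'); cv2.imwrite('pics/s2.png',s['pixels'][...,::-1])
E
```

```text
time: 3.95
tool_pos: [506.5, -98.1, 258.2]
tcp_rot: [3.138, 0.001, 1.569]
contact_force: [0.1, -0.2, -1.2]
grip_width: 60.2
finger_force: 30.0
time: 4.95
tool_pos: [525.5, 229.8, 256.0]
tcp_rot: [3.141, -0.0, 1.573]
contact_force: [0.0, -0.6, 1.0]
grip_width: 60.2
finger_force: 30.0
time: 5.32
tool_pos: [526.2, 227.5, 255.9]
tcp_rot: [3.141, 0.0, 1.569]
contact_force: [-0.0, 0.2, -1.0]
grip_width: 60.4
finger_force: 30.0
[[318.18415114  91.27547485]] [526.59973044 293.48354647 413.61050302]
```

View pics/w2.png

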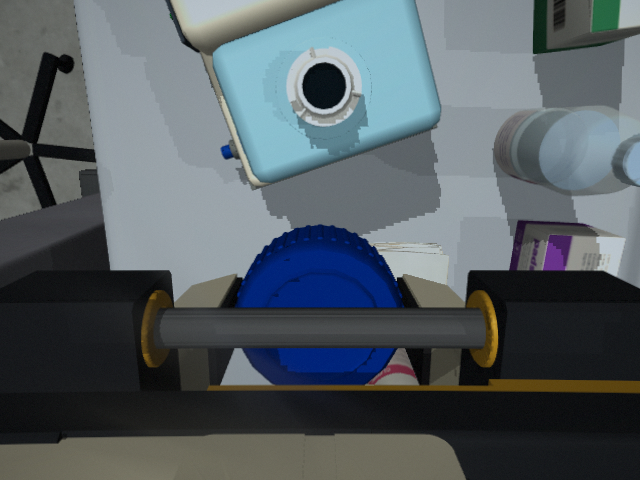

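The wrist view shows the neck mouth at (324,86), the cap held square between the pads, and the bottle well off to the right (x > 650). Next I'll measure the neck in all three views and use the held cap to remove the camera bias.

Run:
```python
from h import *
o=get_obs(); t=o['tool_pos']; cc=np.array([t[0],t[1],t[2]-5.8+14]); print('tcp',t)
roi={'scene':(255,195,282,220),'side':(268,257,294,280),'wrist':(285,45,365,130)}
rays=[];crays=[]
for n in roi:
    c=cap(n); g=cv2.cvtColor(c['pixels'],cv2.COLOR_RGB2GRAY); x0,y0,x1,y1=roi[n]
    w=np.clip(90-g[y0:y1,x0:x1].astype(float),0,None); w[w<25]=0
    ys,xs=np.mgrid[y0:y1,x0:x1]; u=[(w*xs).sum()/w.sum(),(w*ys).sum()/w.sum()]
    print(n,'hole',np.round(u,1),int((w>0).sum()),onz(c,[u],122).round(1))
    a,d=ray(c,[u]); rays.append((a,d[0]/np.linalg.norm(d)))
    if n!='wrist':
        hsv=cv2.cvtColor(c['pixels'],cv2.COLOR_RGB2HSV); p=proj(c,[cc])[0].astype(int)
        m=np.zeros((480,640),np.uint8); b=cv2.inRange(hsv,(105,120,30),(130,255,255)); s=25
        m[p[1]-s:p[1]+s,p[0]-s:p[0]+s]=b[p[1]-s:p[1]+s,p[0]-s:p[0]+s]
        ks=cv2.findContours(m,cv2.RETR_EXTERNAL,cv2.CHAIN_APPROX_NONE)[0]
        k=max(ks,key=cv2.contourArea); print(n,'cap pred',proj(c,[cc]).round(1),'box',cv2.boundingRect(k),cv2.contourArea(k))
        v=c['pixels'][p[1]-40:p[1]+40,p[0]-50:p[0]+50]; cv2.imwrite(f'pics/c_{n}.png',cv2.resize(v,(400,320))[...,::-1])
def tri(rs):
    A=sum(np.eye(3)-np.outer(d,d) for _,d in rs); b=sum((np.eye(3)-np.outer(d,d))@o for o,d in rs); return np.linalg.solve(A,b)
print('scene+side',tri(rays[:2]).round(1),'all',tri(rays).round(1))
cv2.imwrite('pics/cc.png',np.hstack([cv2.imread('pics/c_scene.png'),cv2.imread('pics/c_side.png')]))
```

```text
tcp [526.15907605 227.83721359 255.84165176]
scene hole [268.3 205. ] 19 [[528.9 321.6 122. ]]
scene cap pred [[281.9 164.8]] box (271, 154, 25, 21) 414.5
side hole [280.1 266.1] 35 [[526.6 323.4 122. ]]
side cap pred [[297.4 195.3]] box (278, 185, 30, 29) 461.0
wrist hole [323.8  86.3] 1549 [[529.5 321.7 122. ]]
scene+side [528.2 322.  121.3] all [528.7 321.9 121.1]
```

View pics/cc.png

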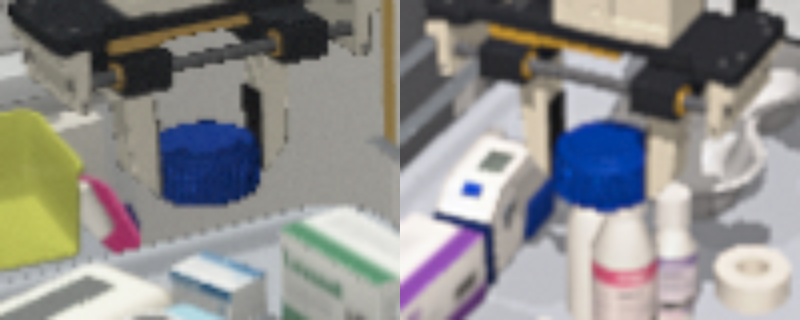

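All views agree on the neck: z ≈ 121–122, centre ≈ (529.0, 321.7) once the camera bias seen on the cap is removed. The held cap also appears where predicted, so I'll move above the neck.

```bash
python3 -m pendant '{"dp":[[0.02,0.001,0],[0.06,0.002,0],[0.085,0.003,0.02],[0.0932,0.003,0.06],[0.0932,0.003,0.095],[0.0932,0.003,0.115],[0.0932,0.003,0.12],[0.0932,0.003,0.12]],"rotation":[[0,0,0],[0,0,0],[0,0,0],[0,0,0],[0,0,0],[0,0,0],[0,0,0],[0,0,0]]}'
python3 -m pendant '{"dp":[[0,0,0],[0,0,0]],"rotation":[[0,0,0],[0,0,0]]}'
python3 - <<'E'
from h import *
o=get_obs(); print(o['tool_pos'],o['contact_force'],o['joint_positions'].round(2))
s=cap('scene');e=cap('side')
a=cv2.resize(s['pixels'][170:250,220:320],(400,320));b=cv2.resize(e['pixels'][220:300,230:330],(400,320))
cv2.imwrite('pics/n3.png',np.hstack([a,b])[...,::-1])
E
```

```text
time: 6.58
tool_pos: [529.1, 322.5, 136.0]
tcp_rot: [3.141, -0.0, 1.571]
contact_force: [-0.4, -0.2, 0.2]
grip_width: 60.4
finger_force: 30.0
time: 6.82
tool_pos: [529.5, 321.9, 136.7]
tcp_rot: [3.14, -0.001, 1.571]
contact_force: [-0.2, 0.2, -0.8]
grip_width: 60.6
finger_force: 30.0
[529.46466013 321.93349512 136.74791871] [-0.24428521  0.22602068 -0.81471598] [ 0.42  0.59  1.37 -0.    1.17  0.42]
```

View pics/n3.png

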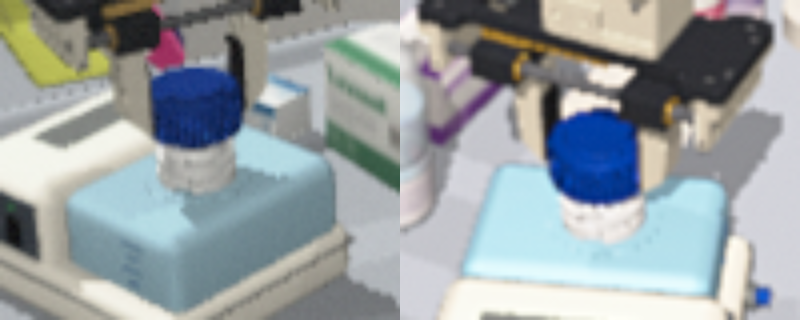

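Both crops show the cap concentric above the neck (scene: cap centre 197, neck 196.5). I'll descend gently until contact.

```bash
python3 -m pendant '{"dp":[[0,0,0.004],[0,0,0.008],[0,0,0.011],[0,0,0.013],[0,0,0.015],[0,0,0.015]],"rotation":[[0,0,0],[0,0,0],[0,0,0],[0,0,0],[0,0,0],[0,0,0]]}'
python3 -m pendant '{"dp":[[0,0,0.001],[0,0,0.002],[0,0,0.002]],"rotation":[[0,0,0],[0,0,0],[0,0,0]]}'
```

```text
time: 7.68
tool_pos: [529.2, 321.7, 121.0]
tcp_rot: [3.141, -0.0, 1.571]
contact_force: [-0.5, -0.3, 0.7]
grip_width: 60.6
finger_force: 30.0
time: 8.05
tool_pos: [529.4, 321.8, 120.4]
tcp_rot: [3.14, -0.001, 1.571]
contact_force: [-3.1, -1.0, 9.1]
grip_width: 60.3
finger_force: 30.0
```

Contact is at about TCP z 120.4 with 9 N. I'll ease to about 6 N and turn anticlockwise (negative about tool z), watching height and moment.

```bash
python3 -m pendant '{"dp":[[0,0,-0.0005],[0,0,-0.0005],[0,0,-0.0005],[0,0,-0.0005]],"rotation":[[0,0,-0.04],[0,0,-0.10],[0,0,-0.16],[0,0,-0.16]]}'; python3 -c "
from h import *; o=get_obs(); print(o['moment'],o['contact_force'])"
```

```text
time: 8.55
tool_pos: [528.9, 321.7, 119.0]
tcp_rot: [-3.141, -0.0, 1.73]
contact_force: [0.3, 0.6, -2.1]
grip_width: 60.4
finger_force: 30.0
[-0.01571999 -0.03448539  0.02002384] [ 0.30736777  0.55590783 -2.06967888]
```

The force has gone and z fell, so the cap is over a gap or an edge. I'll press down in small steps.

```bash
python3 -m pendant '{"dp":[[0,0,0.001],[0,0,0.002],[0,0,0.0025],[0,0,0.0025]],"rotation":[[0,0,0],[0,0,0],[0,0,0],[0,0,0]]}'; python3 -c "
from h import *; o=get_obs(); print(o['moment'],o['contact_force'])"
```

```text
time: 9.05
tool_pos: [529.1, 321.8, 117.6]
tcp_rot: [3.141, -0.0, 1.73]
contact_force: [-0.9, -1.3, 6.0]
grip_width: 60.5
finger_force: 30.0
[-0.11324468  0.320051   -0.02870004] [-0.94784965 -1.33610465  6.00490334]
```

z ≈ 117.7, which is the expected height with the lugs resting on top of the thread (10 mm below the mouth). I'll carry on anticlockwise under this light press.

```bash
python3 -m pendant '{"dp":[[0,0,0],[0,0,0],[0,0,0],[0,0,0],[0,0,0]],"rotation":[[0,0,-0.05],[0,0,-0.10],[0,0,-0.15],[0,0,-0.2],[0,0,-0.2]]}'; python3 -c "
from h import *; o=get_obs(); print(o['moment'],o['contact_force'])"
```

```text
time: 9.68
tool_pos: [529.5, 322.1, 117.6]
tcp_rot: [3.14, -0.0, 1.93]
contact_force: [-0.1, 1.0, 5.0]
grip_width: 60.3
finger_force: 30.0
[0.11579034 0.0580007  0.0501702 ] [-0.09818447  1.00348933  5.02057571]
```

```bash
python3 -m pendant '{"dp":[[0,0,0],[0,0,0],[0,0,0],[0,0,0],[0,0,0]],"rotation":[[0,0,-0.05],[0,0,-0.10],[0,0,-0.15],[0,0,-0.2],[0,0,-0.2]]}'; python3 -c "
from h import *; o=get_obs(); print(o['moment'],o['contact_force'])"
```

```text
time: 10.3
tool_pos: [529.4, 322.1, 117.6]
tcp_rot: [3.14, 0.0, 2.13]
contact_force: [-0.2, 0.9, 5.9]
grip_width: 60.8
finger_force: 30.0
[0.10063121 0.12761323 0.05037113] [-0.2252677   0.94694354  5.89724466]
```

```bash
python3 -m pendant '{"dp":[[0,0,0],[0,0,0],[0,0,0],[0,0,0],[0,0,0]],"rotation":[[0,0,-0.05],[0,0,-0.10],[0,0,-0.15],[0,0,-0.2],[0,0,-0.2]]}'; python3 -c "
from h import *; o=get_obs(); print(o['moment'],o['contact_force'])"
```

```text
time: 10.92
tool_pos: [529.4, 322.1, 117.6]
tcp_rot: [3.14, 0.0, 2.33]
contact_force: [-1.8, -0.3, 5.8]
grip_width: 60.2
finger_force: 30.0
[0.06844869 0.14294968 0.07046508] [-1.80299433 -0.31620826  5.79267628]
```

```bash
python3 -m pendant '{"dp":[[0,0,0],[0,0,0],[0,0,0],[0,0,0],[0,0,0]],"rotation":[[0,0,-0.05],[0,0,-0.10],[0,0,-0.15],[0,0,-0.2],[0,0,-0.2]]}'; python3 -c "
from h import *; o=get_obs(); print(o['moment'],o['contact_force'])"
```

```text
time: 11.55
tool_pos: [529.3, 322.0, 117.6]
tcp_rot: [3.14, 0.001, 2.53]
contact_force: [-1.2, -0.4, 5.2]
grip_width: 60.1
finger_force: 30.0
[0.10874201 0.13380692 0.07365023] [-1.17362198 -0.40171928  5.1966039 ]
```

```bash
python3 -m pendant '{"dp":[[0,0,0],[0,0,0],[0,0,0],[0,0,0],[0,0,0]],"rotation":[[0,0,-0.05],[0,0,-0.10],[0,0,-0.15],[0,0,-0.2],[0,0,-0.2]]}'; python3 -c "
from h import *; o=get_obs(); print(o['moment'],o['contact_force'])"
```

```text
time: 12.18
tool_pos: [529.4, 322.0, 117.6]
tcp_rot: [3.14, 0.001, 2.73]
contact_force: [-0.3, -0.0, 6.2]
grip_width: 60.6
finger_force: 30.0
[0.12919617 0.15354898 0.02913577] [-2.99606185e-01 -3.98135507e-03  6.19845077e+00]
```

```bash
python3 -m pendant '{"dp":[[0,0,0],[0,0,0],[0,0,0],[0,0,0],[0,0,0]],"rotation":[[0,0,-0.05],[0,0,-0.10],[0,0,-0.15],[0,0,-0.2],[0,0,-0.2]]}'; python3 -c "
from h import *; o=get_obs(); print(o['moment'],o['contact_force'])"
```

```text
time: 12.8
tool_pos: [529.3, 321.9, 117.6]
tcp_rot: [3.141, 0.001, 2.93]
contact_force: [-0.8, -0.3, 6.2]
grip_width: 60.6
finger_force: 30.0
[0.05431961 0.10518996 0.07496301] [-0.81339118 -0.32802896  6.19346217]
```

```bash
python3 -m pendant '{"dp":[[0,0,0],[0,0,0],[0,0,0],[0,0,0],[0,0,0]],"rotation":[[0,0,-0.05],[0,0,-0.10],[0,0,-0.15],[0,0,-0.2],[0,0,-0.2]]}'; python3 -c "
from h import *; o=get_obs(); print(o['moment'],o['contact_force'],o['joint_positions'])"
```

```text
time: 13.42
tool_pos: [529.4, 322.1, 117.3]
tcp_rot: [3.141, 0.001, 3.129]
contact_force: [-0.0, 1.9, 6.1]
grip_width: 60.2
finger_force: 30.0
[0.32048712 0.03861846 0.07869674] [-0.04790574  1.90794583  6.08938822] [ 4.22852472e-01  6.09958710e-01  1.39665442e+00  2.33760054e-04
  1.13333442e+00 -1.13589994e+00]
```

```bash
python3 -m pendant '{"dp":[[0,0,0],[0,0,0],[0,0,0],[0,0,0]],"rotation":[[0,0,-0.04],[0,0,-0.08],[0,0,-0.12],[0,0,-0.12]]}'; python3 -c "
from h import *; o=get_obs(); print(o['moment'],o['contact_force'])"
```

```text
time: 13.92
tool_pos: [528.7, 321.3, 116.0]
tcp_rot: [-3.141, -0.001, -3.034]
contact_force: [-0.6, -0.3, -0.2]
grip_width: 60.8
finger_force: 30.0
[ 0.04655123 -0.05752026  0.01281492] [-0.63065671 -0.28091725 -0.17111378]
```

It dropped, with the force gone and z at 116. I'll go down straight; the expected dropped height is TCP ≈ 109.8.

```bash
python3 -m pendant '{"dp":[[0,0,0.001],[0,0,0.002],[0,0,0.003],[0,0,0.004],[0,0,0.004]],"rotation":[[0,0,0],[0,0,0],[0,0,0],[0,0,0],[0,0,0]]}'; python3 -c "
from h import *; o=get_obs(); print(o['moment'],o['contact_force'])"
```

```text
time: 14.55
tool_pos: [529.0, 321.7, 112.6]
tcp_rot: [-3.142, -0.0, -3.033]
contact_force: [0.6, -0.6, -1.3]
grip_width: 60.3
finger_force: 30.0
[ 0.04460755 -0.07146903  0.01292917] [ 0.57841077 -0.55428435 -1.31316907]
```

```bash
python3 -m pendant '{"dp":[[0,0,0.001],[0,0,0.002],[0,0,0.003],[0,0,0.0035],[0,0,0.0035]],"rotation":[[0,0,0],[0,0,0],[0,0,0],[0,0,0],[0,0,0]]}'; python3 -c "
from h import *; o=get_obs(); print(o['moment'],o['contact_force'])"
```

```text
time: 15.18
tool_pos: [529.0, 321.8, 109.5]
tcp_rot: [3.141, 0.0, -3.032]
contact_force: [-0.6, 0.5, 1.5]
grip_width: 60.3
finger_force: 30.0
[ 0.09192427  0.12973571 -0.02700457] [-0.63674631  0.51798808  1.48346319]
```

The cap is down through the starts (rim about 18 mm below the mouth). Now I'll screw it clockwise, following the lead of about 0.6 mm per 0.2 rad.

```bash
python3 -m pendant '{"dp":[[0,0,0.0002],[0,0,0.0004],[0,0,0.0006],[0,0,0.0008],[0,0,0.001],[0,0,0.001]],"rotation":[[0,0,0.06],[0,0,0.12],[0,0,0.18],[0,0,0.24],[0,0,0.3],[0,0,0.3]]}'; python3 -c "
from h import *; o=get_obs(); print(o['moment'],o['contact_force'])"
```

```text
time: 15.92
tool_pos: [529.5, 321.9, 108.7]
tcp_rot: [3.141, 0.001, 2.951]
contact_force: [0.4, -0.3, 2.2]
grip_width: 59.8
finger_force: 30.0
[ 0.06184327 -0.23166573 -0.02598147] [ 0.358244   -0.2851693   2.22837679]
```

```bash
python3 -m pendant '{"dp":[[0,0,0.0002],[0,0,0.0004],[0,0,0.0006],[0,0,0.0008],[0,0,0.001],[0,0,0.0012],[0,0,0.0012]],"rotation":[[0,0,0.07],[0,0,0.14],[0,0,0.21],[0,0,0.28],[0,0,0.35],[0,0,0.4],[0,0,0.4]]}'; python3 -c "
from h import *; o=get_obs(); print(o['moment'],o['contact_force'])"
```

```text
time: 16.8
tool_pos: [529.3, 321.8, 107.4]
tcp_rot: [3.141, 0.001, 2.552]
contact_force: [0.3, 0.6, 2.5]
grip_width: 60.5
finger_force: 30.0
[ 0.06973543 -0.16549535 -0.01334692] [0.30454948 0.63637569 2.5256201 ]
```

```bash
python3 -m pendant '{"dp":[[0,0,0.0002],[0,0,0.0004],[0,0,0.0006],[0,0,0.0008],[0,0,0.001],[0,0,0.0012],[0,0,0.0012]],"rotation":[[0,0,0.07],[0,0,0.14],[0,0,0.21],[0,0,0.28],[0,0,0.35],[0,0,0.4],[0,0,0.4]]}'; python3 -c "
from h import *; o=get_obs(); print(o['moment'],o['contact_force'])"
```

```text
time: 17.68
tool_pos: [529.3, 321.8, 106.2]
tcp_rot: [3.141, 0.0, 2.153]
contact_force: [0.9, 0.2, 2.9]
grip_width: 60.6
finger_force: 30.0
[ 0.0604294  -0.05246087 -0.00910025] [0.93821365 0.19169075 2.86705681]
```

```bash
python3 -m pendant '{"dp":[[0,0,0.0002],[0,0,0.0004],[0,0,0.0006],[0,0,0.0008],[0,0,0.001],[0,0,0.001]],"rotation":[[0,0,0.07],[0,0,0.14],[0,0,0.21],[0,0,0.26],[0,0,0.3],[0,0,0.3]]}'; python3 -c "
from h import *; o=get_obs(); print(o['moment'],o['contact_force'])"
```

```text
time: 18.42
tool_pos: [529.2, 321.9, 105.2]
tcp_rot: [3.141, -0.0, 1.853]
contact_force: [0.6, 0.9, 4.4]
grip_width: 60.0
finger_force: 30.0
[ 0.12186555 -0.09714719 -0.08325521] [0.59132646 0.89645563 4.35819715]
```

```bash
python3 -m pendant '{"dp":[[0,0,0.0001],[0,0,0.0002],[0,0,0.0003],[0,0,0.0003]],"rotation":[[0,0,0.04],[0,0,0.08],[0,0,0.12],[0,0,0.12]]}'; python3 -c "
from h import *; o=get_obs(); print(o['moment'],o['contact_force'],o['tcp_rot'])"
```

```text
time: 18.92
tool_pos: [529.1, 321.8, 104.7]
tcp_rot: [3.141, -0.0, 1.733]
contact_force: [-0.3, 0.8, 4.5]
grip_width: 60.4
finger_force: 30.0
[ 0.10080145 -0.03833013 -0.04799663] [-0.25670585  0.81408165  4.46809209] [ 3.14109878e+00 -1.63828991e-04  1.73272271e+00]
```

```bash
python3 -m pendant '{"dp":[[0,0,0.0001],[0,0,0.0002],[0,0,0.0002],[0,0,0.0002]],"rotation":[[0,0,0.03],[0,0,0.06],[0,0,0.09],[0,0,0.09]]}'; python3 -c "
from h import *; o=get_obs(); print(o['moment'],o['contact_force'],o['tcp_rot'])"
```

```text
time: 19.42
tool_pos: [529.2, 321.7, 104.5]
tcp_rot: [3.141, -0.0, 1.641]
contact_force: [0.2, 0.3, 5.1]
grip_width: 60.5
finger_force: 30.0
[ 0.08419025 -0.14844562 -0.09144028] [0.23812013 0.30549754 5.12584292] [ 3.14108552e+00 -8.06679350e-06  1.64072491e+00]
```

```bash
python3 -m pendant '{"dp":[[0,0,0],[0,0,0],[0,0,0]],"rotation":[[0,0,0.03],[0,0,0.06],[0,0,0.06]]}'; python3 -c "
from h import *; o=get_obs(); print(o['moment'],o['contact_force'],o['tcp_rot'])"
```

```text
time: 19.8
tool_pos: [529.3, 321.5, 104.4]
tcp_rot: [3.141, 0.001, 1.581]
contact_force: [2.4, -1.2, 4.0]
grip_width: 60.4
finger_force: 30.0
[-0.22623219 -0.37697614  0.93309422] [ 2.36294186 -1.20522126  4.0387293 ] [3.14084901e+00 5.72800022e-04 1.58141895e+00]
```

Hard stop found (the moment rose steeply). I'll relax at once, then release.

```bash
python3 -m pendant '{"dp":[[0,0,-0.0005],[0,0,-0.001]],"rotation":[[0,0,-0.035],[0,0,-0.035]]}'; python3 -c "
from h import *; o=get_obs(); print(o['moment'],o['contact_force'],o['tcp_rot'])"
```

```text
time: 20.05
tool_pos: [529.1, 321.6, 104.7]
tcp_rot: [-3.141, 0.0, 1.616]
contact_force: [5.9, -0.1, -3.6]
grip_width: 60.2
finger_force: 30.0
[-0.05172664 -0.84799856  0.25031302] [ 5.89863836 -0.12271155 -3.64429293] [-3.14136784e+00  1.28294105e-04  1.61583560e+00]
```

Torque is now 0.25 Nm, in the hand-tight region. I'll open and rise clear.

```bash
python3 -m pendant '{"dp":[[0,0,0],[0,0,0],[0,0,0],[0,0,0]],"rotation":[[0,0,0],[0,0,0],[0,0,0],[0,0,0]]}' 0.0918
python3 -m pendant '{"dp":[[0,0,-0.01],[0,0,-0.03],[0,0,-0.06],[0,0,-0.1],[-0.02,0,-0.13],[-0.06,0,-0.145],[-0.09,0,-0.15],[-0.09,0,-0.15]],"rotation":[[0,0,0],[0,0,0],[0,0,0],[0,0,0],[0,0,0],[0,0,0],[0,0,0],[0,0,0]]}'
python3 - <<'E'
from h import *
s=cap('scene');e=cap('side');w=cap('wrist')
for n,c in (('scene',s),('side',e)):
    hsv=cv2.cvtColor(c['pixels'],cv2.COLOR_RGB2HSV); p=proj(c,[[529,321.7,113]])[0]; q=p.astype(int)
    m=np.zeros((480,640),np.uint8); b=cv2.inRange(hsv,(105,120,30),(130,255,255)); t=20
    m[q[1]-t:q[1]+t,q[0]-t:q[0]+t]=b[q[1]-t:q[1]+t,q[0]-t:q[0]+t]
    k=max(cv2.findContours(m,cv2.RETR_EXTERNAL,cv2.CHAIN_APPROX_NONE)[0],key=cv2.contourArea); M=cv2.moments(k); u=[M['m10']/M['m00'],M['m01']/M['m00']]
    print(n,p,u,onz(c,[u],113))
a=cv2.resize(s['pixels'][170:250,220:320],(400,320));b=cv2.resize(e['pixels'][220:300,230:330],(400,320))
cv2.imwrite('pics/n4.png',np.hstack([a,b])[...,::-1])
E
```

```text
time: 20.55
tool_pos: [528.7, 321.8, 105.2]
tcp_rot: [-3.141, 0.0, 1.616]
contact_force: [0.4, -0.1, 0.2]
grip_width: 91.2
finger_force: 0.0
time: 21.55
tool_pos: [533.5, 230.2, 256.9]
tcp_rot: [3.139, -0.0, 1.613]
contact_force: [0.1, 0.4, -0.1]
grip_width: 92.1
finger_force: 0.0
scene [268.53741288 208.14654791] [268.60953666216824, 208.0976158344579] [[529.26912019 321.84478033 113.        ]]
side [279.66212027 268.3557568 ] [280.162654996353, 269.1050328227571] [[526.64715729 323.6163132  113.        ]]
```

View pics/n4.png

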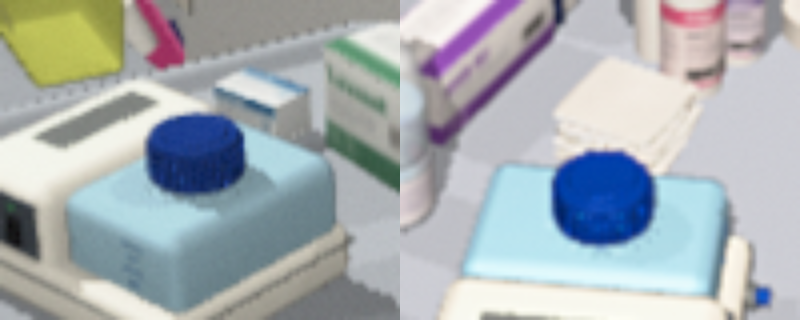

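The cap sits level and low on the tank, at (268.6,208.1) in the scene view, exactly where the home height projects. The arm is clear.

```bash
python3 -c "
from plant import workorder; print(workorder.close_job())"
```

```text
the job is handed in; nothing more can be done
None
```

The cap is screwed down to its stop, level and released, and the job is handed in with no verdict shown; the one doubt is that the wrist moment about the vertical read 0.93 Nm for an instant at the stop, above the 0.8 Nm forcing guide, before I eased it to 0.25 Nm.

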